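# Clamp the slicing board to the kitchen worktop

### The arm

A 7-joint arm with a two-finger parallel gripper is mounted at the origin on the work surface. World frame = base frame: x ahead of the robot, y to its left, z up, the work surface at z = 0. Lengths are in m, angles in rad, forces in N, time in s.
With the tool pointing down it reaches from about 0.425 to 0.925 m from the base axis. Payload 6.8 kg.
Tool frame: the origin (TCP) lies at the very end of the fingers, on their centre line; the grasp point (between the pads) lies bot.grip_point_offset behind it (bot.grip_point_offset is the distance from the TCP to the grasp point, in m); z points along the fingers, y is the line along which they close (so a half turn about z gives the same grasp; the last joint's range is limited). The gripper opens to 85 mm and grips with 20 to 120 N. Pads are 22 mm wide; open, the fingers measure 114 mm over their backs; the gripper's body (76 mm by 85 mm) begins 54 mm behind the grasp point. The pads swing forward as they close: fully open they stand 13 mm farther back than shut.
Start: joints at [-1.402, 0.477, 0.022, 1.555, -0.011, 1.109, -0.083], TCP at [0.184, 0.649, 0.209] pointing down, gripper open.
Joint ranges: [-2.96, 2.96], [-0.34, 2.1], [-1.41, 1.46], [0.24, 2.44], [-1.37, 4.51], [0.17, 1.92], [-2.96, 2.96]. Speed limits (rad/s): [2.39, 2.39, 3.14, 3.14, 3.14, 3.14, 3.14].

### API

Orientations are given as a unit quaternion [w, x, y, z].
In Python, from station import bot, imaging gives the robot as it stands. The module is installed in compiled form; this text tells all that it offers.
- The arm moves only by the tool carry_out, never from a script. Its argument "targets" is one flat list of numbers, 5 for each row, row after row: the closure in counts, from 0 (fully open) to 255 (shut), then the shift along the world's x, y, z in mm, then the turn about the world's z in degrees. A call has 1 to 20 rows; each row shifts and turns the commanded pose from where the row before left it; what a row does not reach is not made up. A row lasts 1/10 s, in which the tool goes at most 50 mm and 8.59 degrees, less where a joint would pass 70% of its speed; a pose out of reach is approached as far as the arm can. A call is refused whole if a number of a shift passes 50 or a number of a turn 8.59, either way. A call with a gripper value outside its range is refused whole. The fingers move at their own pace and stop on an object; "newtons" is the grip in N (left out, the last holds). Time passes only in rows, so rows that do not move let the fingers close. It gives the time, the measured TCP pose, the force, the opening and the grip force at its end, in the units of the state.
- bot.get_obs(): the state, without advancing time (a new reading comes with each control period).
- imaging.read_camera(name): name is "scene" or "top"; returns a dict with "frame" (384x512x3 uint8, red, green, blue), "fov_y" (degrees; the focal length in pixels is half the picture's height over the tangent of half this angle, whatever the lens; pixels are square), "cx", "cy" (the principal point, pixels), "pose" (4x4, takes a point from camera to world coordinates). Camera axes: x right, y up, looking along -z (the intrinsics and any distortion apply to the point x, -y, -z); pixel columns grow to the right and rows downward; lengths in m; the calibration is good to about 2 mm. A picture is of the moment at which its call begins. There is no depth.
- bot.hand_in(): hands the job in; it is judged then, once.
The state is a dict: "t": time; "q": joint angles; "joint_vel": joint speeds; "joint_torque": joint torques, N m; "eef_pos": TCP position; "tool_rot": TCP orientation; "contact_force": force on the tool from outside, world axes, zero at the start; "torque": the same for the moment, N m; "gripper_width": opening from 0.0 (shut) to 1.0 (fully open); "grasp_force": force on a finger pad.
Only numpy, scipy, OpenCV 4.12 (cv2) and the standard library are available. Lean on these libraries where they do the work, as an engineer would, in place of code of your own. Each camera call takes 0.05 s, during which the arm holds its last target. There are 200 camera calls.

### The job

Set up the slicing board for use: slide it under the screw clamp, square and centred, until its end is home against the clamp's stop, then wind the crank clockwise until the pad meets the board and snug it up by feel, so that the crank has clearly stiffened but the wood is not crushed. Let go of everything, leave the board clamped, and leave the other kitchen things where they stand.

Things in the scene. Friction and masses are not known exactly. Their poses are not given: they have to be found in the camera images.
- clamp: Dark iron hold-down clamp bolted to the worktop: a column, an arm over the worktop and a vertical screw through the arm's end. Origin on the worktop straight under the screw's axis; x is level and points into the throat, to the column (the board slides in along +x); z up. Arm: 36 mm wide, x = -16 to 84 mm, underside 87 mm, top 115 mm high. At home the board's nose passes 40 mm beyond the axis.
- clamp_stop (a point): Middle of the clamp's stop, an upright iron face across the throat, 110 mm wide, 36 mm high, 40 mm beyond the screw's axis (clamp x = 40 mm); this point is 9 mm above the worktop. Axes as the clamp's. The column stands behind it. The board's nose must rest against it.
- clamp_boss (a point): Point on the screw's axis, on top of the arm's round boss, 117 mm high; axes as the clamp's. Below the arm the screw carries a non-turning round rubber-faced pad, 34 mm in diameter; at the start it hangs about 7 to 28 mm above the board's top, not measured. Clockwise turns (seen from above) of the crank drive screw, pad and crank down 16 mm a turn. It is self-locking: it stays where left.
- knob_mid (a point): Centre of the crank's black upright knob, 20 mm diameter, 42 mm tall, spinning freely on its pin, 50 mm from the screw's axis: pinch it from above and lead it round without turning the gripper. Crank arm and knob foot lie 21 mm and more below this point; the hub on the axis (26 mm) ends 16 mm below it. Starts 167 to 188 mm high, at any angle round the axis; sinks as it is wound.
- crank_hub (a point): Top of the crank's hub on the screw's axis, sinking with it. Winding freely takes a push of 5.4 N along the circle at the knob. Once the pad bears, it rises by 0.05 N per newton of clamping, about 1 N every 20 degrees. Snug: 30 to 90 N of clamping, a push 1.5 to 4.5 N above the free one (aim for 3); over 90 N crushes the wood. At rest between pushes the force is lower but rises about alike.
- board: Pale wooden slicing board, 230 mm long (x), 100 mm wide (y), 18 mm thick, 0.35 to 0.7 kg, lying flat on the worktop with a thin steel slicing plate let into its top. Origin at the centre of the underside; +x points to the plain end that goes into the clamp, which looks along about the clamp's +x; z up.
- board_grip (a point): Centre of the board's upright wooden cleat at the end away from the clamp: 20 mm thick along the board's x, 80 mm long along y, from the board's top face (18 mm) up to 60 mm above the worktop. This point lies 40 mm above the worktop, at board x = -95 mm. Axes as the board's. The board can be held here from above across the 20 mm.
- board_nose (a point): Middle of the board's plain end face (board x = 115 mm, 9 mm above the underside). Axes as the board's. Home means that it touches the stop.
- tin: Brass-coloured tin, 52 mm diameter, 75 mm tall, near the clamp on the robot's side; bystander. Origin under its centre.
- jar: Amber jar, 64 mm diameter, 85 mm tall, near the clamp on the far side; bystander. Origin under its centre.
- bowl: Blue bowl, 130 mm diameter, 50 mm tall; bystander.
- mug: White mug, 74 mm diameter, 80 mm tall; bystander.
- sauce: Green bottle, 60 mm diameter, 190 mm tall; bystander.
- spoon: Wooden spoon lying flat; bystander.
- plate: White plate, 160 mm diameter; bystander.
Not all that is in view belongs to the job. There is more than one size of the clamp; the job needs the smaller. Several things look just like the board: the one meant starts nearest to the robot's base.

How it is judged:
On the way, in this order (a step that is already met when the one before it is completed fails the run):
1. the board is home: its end within 4 mm of the stop, centred within 12 mm and square within 0.09 rad, not yet clamped (x of board_nose in the frame of clamp above 0.036 m and y of board_nose in the frame of clamp between -0.012 and 0.012 m and angle between the x axis of board and the x axis of clamp, either way round below 0.09 rad), for 0.2 s.
2. the clamp bears on the board with at least 30 N (contact force between clamp and board above 30 N), for 0.2 s.
At the end, for the whole second after the job is handed in: The board lies flat and at rest with its end within 4 mm of the stop, centred within 12 mm and square within 0.09 rad, clamped with 30 to 90 N (all of step 1 and angle between board's own z axis and vertical below 0.05 rad and contact force between clamp and board between 30 and 90 N and linear speed of board below 0.01 m/s); the robot touches nothing.
It fails at once if the clamp bears on the board with more than 90 N (wood crushed) (contact force between clamp and board above 90 N).
It fails at once if a bystander is moved by more than 30 mm (distance of any of tin, jar, bowl, mug, sauce, spoon, plate from where it was at the start of the episode above 0.03 m).
It also fails if it takes over 72 s, if anything falls off the work surface, if the arm or the gripper's body presses on something with over 40 N, if the wrist force passes 120 N, or if a joint passes its speed limit or range.

## Working session

There is one attempt and no reset: what is moved stays moved. The work goes in short steps, Python scripts to look and compute and a tool call to move; the robot and the scene stay as the last step left them, time stands still between calls to the robot, and variables do not carry over. Pictures are saved under pics/ and viewed, at most 10 in all, crops included, and the job is handed in when it is done.

Besides the shell and the picture viewer there is one more tool, called after "Emit:" as name(argument=value, ...), one argument or row to a line, values as JSON. carry_out: Moves the arm, as the interface text tells. Its arguments: {"type":"object","properties":{"targets":{"type":"array","items":{"type":"number"}},"newtons":{"type":"number"}},"required":["targets"]}

```bash
mkdir -p pics; python3 - <<'E'
from station import bot, imaging
import cv2, numpy as np, pickle
o=bot.get_obs(); print({k:np.round(v,3).tolist() for k,v in o.items()}, bot.grip_point_offset)
d={}
for n in("scene","top"):
    r=imaging.read_camera(n); d[n]=r
    print(n,[k for k in r],r["fov_y"],r["cx"],r["cy"],np.round(r["pose"],3).tolist())
    cv2.imwrite(f"pics/{n}0.png",cv2.resize(r["frame"][:,:,::-1],(800,600),interpolation=cv2.INTER_CUBIC))
pickle.dump(d,open("d0.pkl","wb"))
E
```

```text
{'t': 0.0, 'q': [-1.402, 0.478, 0.022, 1.556, -0.011, 1.109, -0.083], 'joint_vel': [0.002, -0.001, -0.0, -0.0, 0.0, -0.0, 0.001], 'joint_torque': [0.0, -59.646, 1.608, -28.119, 0.013, 0.009, -0.0], 'eef_pos': [0.184, 0.649, 0.208], 'tool_rot': [-0.0, 0.138, 0.99, -0.001], 'contact_force': [0.106, -0.298, 0.073], 'torque': [-0.024, 0.009, 0.012], 'grasp_force': 0.0, 'gripper_width': 1.0} 0.0187
scene ['frame', 'fov_y', 'cx', 'cy', 'pose'] 46.53111020671487 249.9209449334045 194.8423894959976 [[-0.302, -0.775, 0.555, 1.382], [0.953, -0.235, 0.19, 0.33], [-0.017, 0.586, 0.81, 1.453], [0.0, 0.0, 0.0, 1.0]]
top ['frame', 'fov_y', 'cx', 'cy', 'pose'] 54.6835538334745 262.48594443700705 191.92170894867806 [[-0.026, 0.995, -0.093, 0.396], [-1.0, -0.025, 0.008, 0.017], [0.005, 0.093, 0.996, 1.179], [0.0, 0.0, 0.0, 1.0]]
```

View pics/scene0.png

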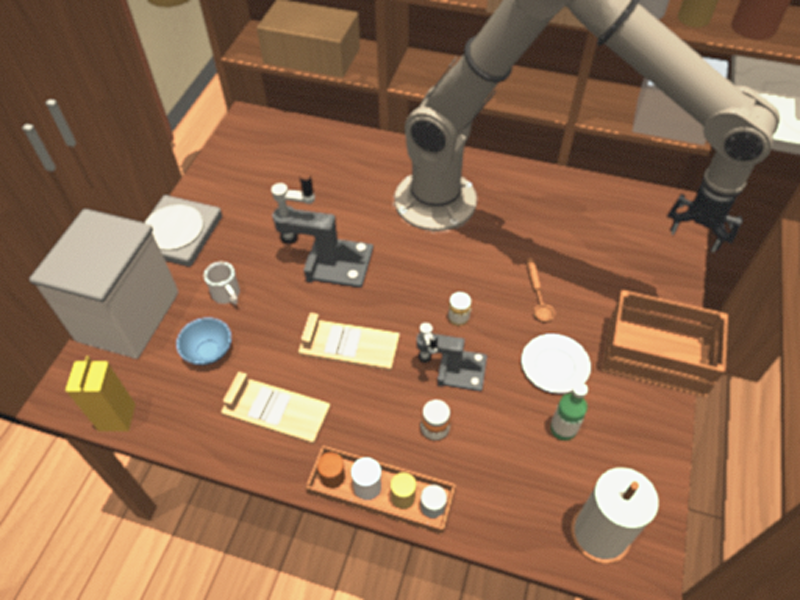

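View pics/top0.png

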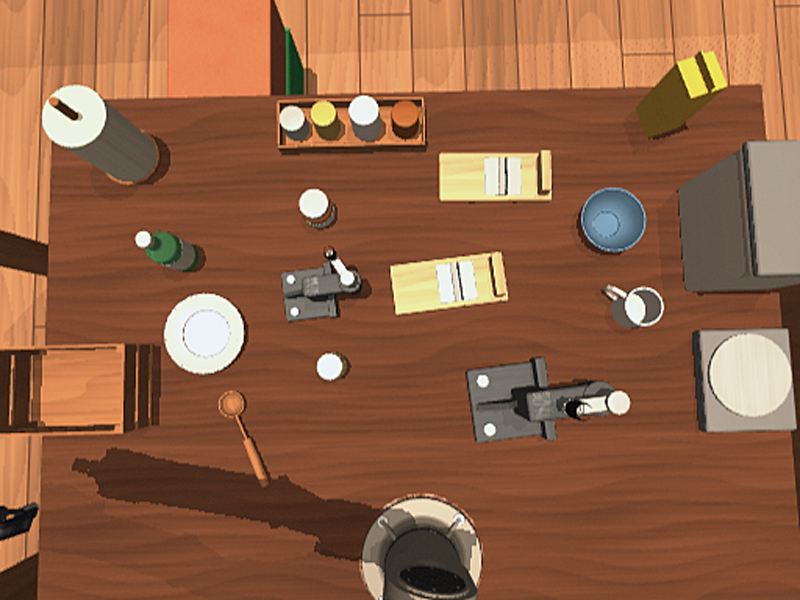

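The top view (800 px scale) shows the small clamp with its screw near (348,280) and its knob near (330,254). The right board runs from its nose at x≈392 to its cleat at x≈498. The scene view shows the same clamp at (430,345). I'll crop both for accuracy.

```bash
cat > h.py <<'E'
import numpy as np, cv2, pickle
from scipy.optimize import least_squares
def K(r):
    f=r["frame"].shape[0]/2/np.tan(np.radians(r["fov_y"]/2)); return f,r["cx"],r["cy"]
def proj(r,P):
    P=np.atleast_2d(P); T=np.linalg.inv(r["pose"]); c=P@T[:3,:3].T+T[:3,3]; f,cx,cy=K(r)
    return np.c_[cx+f*c[:,0]/-c[:,2], cy-f*c[:,1]/-c[:,2]]
def atz(r,uv,z):
    f,cx,cy=K(r); uv=np.atleast_2d(uv).astype(float)
    d=np.c_[(uv[:,0]-cx)/f,-(uv[:,1]-cy)/f,-np.ones(len(uv))]@r["pose"][:3,:3].T; o=r["pose"][:3,3]
    return o+d*((z-o[2])/d[:,2])[:,None]
def tri(rs,uvs):
    return least_squares(lambda p:np.concatenate([proj(r,p)[0]-uv for r,uv in zip(rs,uvs)]),[.5,0,.1])
def crop(r,x0,y0,w,h,s,name):
    cv2.imwrite(name,cv2.resize(r["frame"][y0:y0+h,x0:x0+w,::-1],(w*s,h*s),interpolation=cv2.INTER_CUBIC))
E
python3 - <<'E'
from h import *
d=pickle.load(open("d0.pkl","rb"))
crop(d["top"],170,145,160,75,5,"pics/tc.png")
crop(d["scene"],185,185,140,100,5,"pics/sc.png")
print(proj(d["top"],[[0,0,0],[.184,.649,.208]])*800/512,proj(d["scene"],[[0,0,0],[.184,.649,.208]])*800/512)
E
```

```text
[[420.7400102  556.66333886]
 [ 21.18984794 495.23957064]] [[435.02513253 201.07516534]
 [688.07165783 250.89981888]]
```

View pics/tc.png

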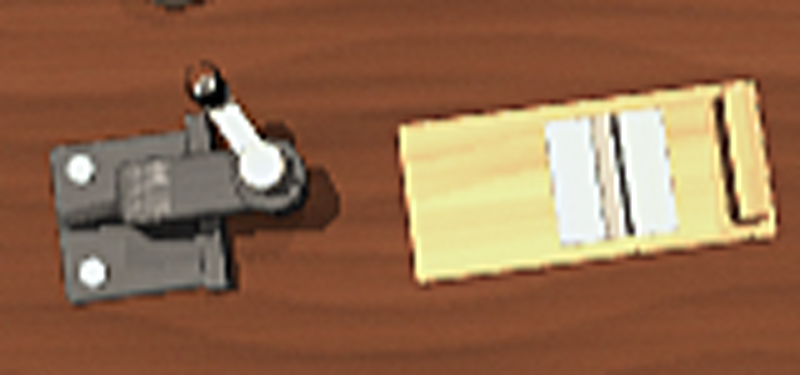

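View pics/sc.png

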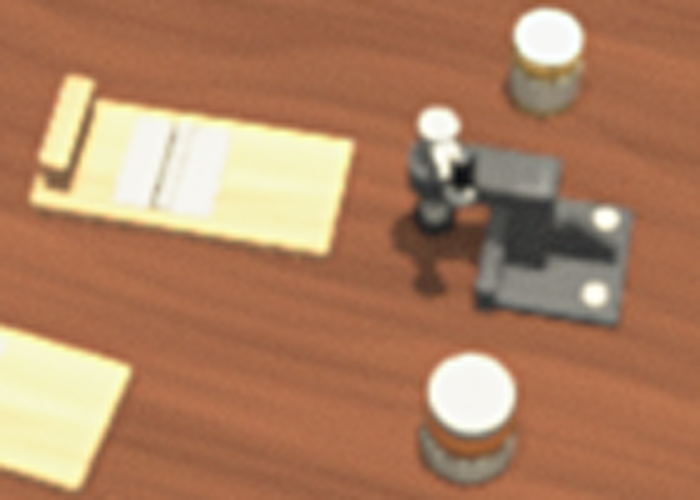

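```bash
cat > fit.py <<'E'
from h import *
d=pickle.load(open("d0.pkl","rb")); T,S=d["top"],d["scene"]
tc=lambda u,v:((u+.5)/5-.5+170,(v+.5)/5-.5+145)
sc=lambda u,v:((u+.5)/5-.5+185,(v+.5)/5-.5+185)
def place(p,q):
    c,s=np.cos(p[2]),np.sin(p[2]); q=np.asarray(q,float); return np.array([p[0]+c*q[0]-s*q[1],p[1]+s*q[0]+c*q[1],q[2]])
def bobs():
    return [(T,tc(401,126),(.115,-.05,.018)),(T,tc(418,283),(.115,.05,.018)),(T,tc(777,238),(-.115,.05,.018)),(T,tc(755,80),(-.105,-.04,.06)),
     (S,sc(355,140),(.115,.05,.018)),(S,sc(331,245),(.115,-.05,.018)),(S,sc(33,197),(-.115,-.05,.018))]
def run(flip):
    o=[(r,u,(q[0],q[1]*flip,q[2])) for r,u,q in bobs()]
    f=lambda p:np.concatenate([proj(r,place(p,q))[0]-u for r,u,q in o])
    return least_squares(f,[.65,-.1,1.6])
if __name__=="__main__":
    for fl in(1,-1):
        s=run(fl); print(fl,s.x.round(4),s.cost,s.fun.reshape(-1,2).round(1).tolist())
    def clamp(p):
        x,y,w,zk,a,bx,by,bz=p; P=lambda q:place((x,y,w),q)
        k=(.05*np.cos(a-w),.05*np.sin(a-w),zk+.021)
        o=[(T,tc(263,166),P((0,0,zk-.016))),(S,sc(438,124),P((0,0,zk-.016))),(T,tc(207,84),P(k)),(S,sc(463,172),P(k)),
         (T,tc(80,168),P((bx,-by,bz))),(T,tc(92,271),P((bx,by,bz))),(S,sc(595,293),P((bx,-by,bz))),(S,sc(606,218),P((bx,by,bz)))]
        return np.concatenate([(proj(r,q)[0]-u) for r,u,q in o])
    s=least_squares(clamp,[.65,.1,1.6,.175,.7,.12,.035,.015]); print(s.x.round(4),s.cost,s.fun.reshape(-1,2).round(1).tolist())
    for r,n in((T,"top"),(S,"scene")):
        print(n,"stop", [((proj(r,place(s.x[:3],(.04,e,z)))[0]-((170,145) if r is T else (185,185)))*5).round().tolist() for e in(-.055,.055) for z in(0,.036)])
    print("tin",atz(T,[(331*.64,366*.64)],.075),"jar",atz(T,[(315*.64,203*.64)],.085))
    print("tinS",atz(S,[sc(548,38)],.075),"jarS",atz(S,[sc(471,395)],.085))
E
python3 fit.py
```

```text
1 [ 0.5366 -0.0709  1.6788] 3.264619810314491 [[-0.9, 0.5], [-0.1, 0.4], [0.6, -0.3], [-0.2, 1.3], [-0.3, 0.2], [-0.7, 1.1], [-0.5, 0.9]]
-1 [ 0.5439 -0.0712  1.7625] 2560.9549171511476 [[5.2, 32.3], [-5.0, -30.0], [-6.0, -36.5], [4.2, 21.8], [-4.6, 21.7], [3.1, -21.5], [4.1, -17.0]]
[0.5336 0.1203 1.675  0.1642 0.5587 0.1245 0.0327 0.0223] 3.87045198441191 [[0.0, 0.3], [0.2, 2.0], [-0.2, -0.3], [-0.4, -1.8], [0.1, -0.0], [0.0, 0.0], [-0.0, -0.0], [0.1, 0.0]]
top stop [[213.0, 119.0], [205.0, 110.0], [233.0, 289.0], [226.0, 286.0]]
scene stop [[473.0, 313.0], [475.0, 288.0], [496.0, 189.0], [498.0, 163.0]]
tin [[0.37723457 0.16100137 0.075     ]] jar [[0.68959945 0.186289   0.085     ]]
tinS [[0.37724468 0.16399835 0.075     ]] jarS [[0.69149677 0.18942902 0.085     ]]
```

Emit:
carry_out(
  targets=[0,0,0,50,0,0,30,-37,0,2.75,0,30,-37,0,2.75,0,30,-37,0,2.75,0,30,-37,0,2.75,0,30,-37,0,2.75,0,30,-37,0,2.75,0,30,-37,0,2.75,0,30,-37,0,2.75,0,11,-47,0,0,0,11,-47,0,0,0,11,-47,0,0,0,11,-47,0,0,0,11,-47,0,0,0,11,-47,0,0,0,11,-47,0,0,0,11,-47,0,0,0,11,-47,0,0,0,11,-47,0,0,0,11,-47,0,0],
  newtons=60,
)

```text
t: 2.1
eef_pos: [0.5454, -0.1654, 0.259]
tool_rot: [-0.0, -0.054, 0.999, 0.0]
contact_force: [0.6, 0.6, 0.3]
gripper_width: 0.999
grasp_force: 0.0
```

Emit:
carry_out(
  targets=[0,1.5,0,-46,0,0,0,0,-46,0,0,0,0,-46,0,0,0,0,-46,0,0,0,0,-46,0,0,0,0,0,0,255,0,0,0,0,255,0,0,0,0,255,0,0,0,0,255,0,0,0,0,255,0,0,0,0,255,0,0,0,0,255,0,0,0,0,255,0,0,0,0],
)

```text
t: 3.5
eef_pos: [0.5482, -0.164, 0.0311]
tool_rot: [0.001, -0.053, 0.999, -0.0]
contact_force: [-1.8, 0.5, 9.7]
gripper_width: 0.207
grasp_force: 58.8
```

Emit:
carry_out(
  targets=[255,0,0,2,0,255,0.3,11.5,0,0,255,0.3,11.5,0,0,255,0.3,11.5,0,0,255,0.3,11.5,0,0,255,0.3,11.5,0,0,255,0.3,11.5,0,0,255,0.3,11.5,0,0,255,0.3,11.5,0,0,255,0.3,11.5,0,0,255,0,0,0,0,255,0,0,0,0],
)

```text
t: 4.7
eef_pos: [0.5497, -0.0583, 0.0312]
tool_rot: [-0.0, -0.054, 0.999, 0.001]
contact_force: [0.9, 2.8, -1.1]
gripper_width: 0.208
grasp_force: 59.3
```

```bash
python3 - <<'E'
from station import imaging
from h import *
d={n:imaging.read_camera(n) for n in("top","scene")}; pickle.dump(d,open("d1.pkl","wb"))
a=cv2.resize(d["top"]["frame"][145:220,170:330,::-1],(800,375),interpolation=cv2.INTER_CUBIC)
b=cv2.resize(d["scene"]["frame"][200:245,215:325,::-1],None,fx=5,fy=5,interpolation=cv2.INTER_CUBIC)
c=np.zeros((600,800,3),np.uint8); c[:375]=a; c[375:,:550]=b; cv2.imwrite("pics/m1.png",c)
E
```

```text
(no output)
```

View pics/m1.png

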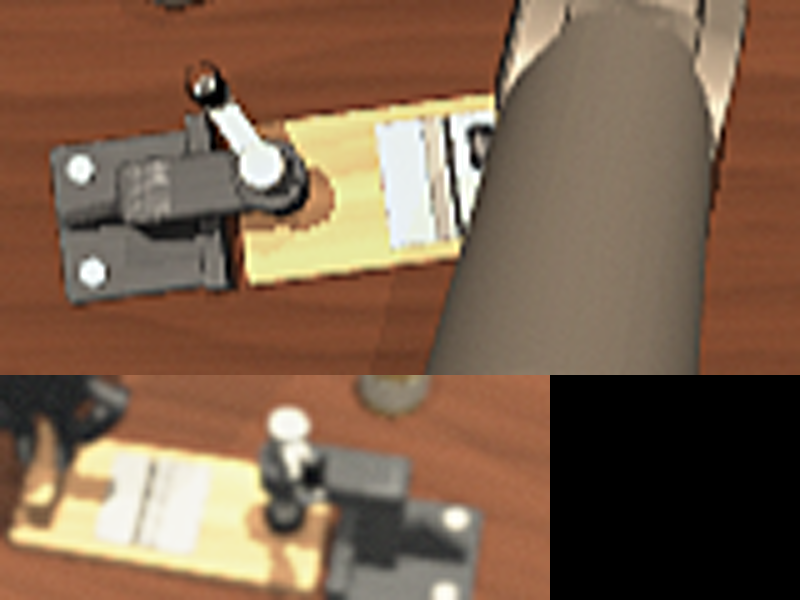

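The top crop shows the board square to the clamp and about 11 mm short of the stop (nose corner (246,285), stop (230,288)). It sits about 4 mm towards the robot. I'll correct that and creep in.

Emit:
carry_out(
  targets=[255,2,3,0,0,255,2,3,0,0,255,0,1,0,0,255,0,1,0,0,255,0,1,0,0,255,0,0,0,0],
)

```text
t: 5.4
eef_pos: [0.5539, -0.0511, 0.0312]
tool_rot: [0.0, -0.054, 0.999, 0.0]
contact_force: [-0.4, -2.3, -2.7]
gripper_width: 0.211
grasp_force: 59.1
```

Emit:
carry_out(
  targets=[255,0,1,0,0,255,0,1,0,0,255,0,0,0,0],
)

```text
t: 5.7
eef_pos: [0.5537, -0.0488, 0.0312]
tool_rot: [0.0, -0.054, 0.999, 0.0]
contact_force: [0.1, -0.9, -2.2]
gripper_width: 0.209
grasp_force: 59.1
```

Emit:
carry_out(
  targets=[255,0,1,0,0,255,0,1,0,0,255,0,0,0,0],
)

```text
t: 6.0
eef_pos: [0.5541, -0.0481, 0.0314]
tool_rot: [0.0, -0.053, 0.999, -0.001]
contact_force: [1.4, -4.9, -2.6]
gripper_width: 0.211
grasp_force: 59.1
```

Emit:
carry_out(
  targets=[255,0,1,0,0,255,0,1,0,0,255,0,0,0,0],
)

```text
t: 6.3
eef_pos: [0.5544, -0.048, 0.0316]
tool_rot: [0.001, -0.053, 0.999, -0.002]
contact_force: [1.3, -9.0, -2.1]
gripper_width: 0.203
grasp_force: 59.3
```

Emit:
carry_out(
  targets=[255,0,1.5,0,0,255,0,1.5,0,0,255,0,0,0,0,255,0,0,0,0],
)

```text
t: 6.7
eef_pos: [0.5545, -0.0479, 0.0319]
tool_rot: [0.001, -0.052, 0.999, -0.003]
contact_force: [1.3, -15.9, -0.2]
gripper_width: 0.21
grasp_force: 59.5
```

Emit:
carry_out(
  targets=[0,0,0,0,0,0,0,0,0,0,0,0,0,0,0,0,0,0,0,0,0,0,0,0,0,0,0,0,0,0,0,0,-5,20,0,0,0,0,50,0,0,0,0,50,0,0,0,0,50,0,0,-20,-30,40,0,0,-20,-40,0,0,0,-20,-40,0,0,0,0,0,0,0],
)

```text
t: 8.1
eef_pos: [0.4918, -0.1613, 0.2391]
tool_rot: [0.0, -0.049, 0.999, -0.001]
contact_force: [0.4, -0.1, -0.8]
gripper_width: 1.001
grasp_force: 0.0
```

```bash
python3 - <<'E'
from station import imaging
from h import *
d={n:imaging.read_camera(n) for n in("top","scene")}; pickle.dump(d,open("d2.pkl","wb"))
a=cv2.resize(d["top"]["frame"][145:215,175:275,::-1],(500,350),interpolation=cv2.INTER_CUBIC)
b=cv2.resize(d["scene"]["frame"][195:251,255:325,::-1],None,fx=8,fy=8,interpolation=cv2.INTER_CUBIC)
c=np.zeros((600,800,3),np.uint8); c[:350,:300]=a[:,:300]; c[:448,240:800]=b; cv2.imwrite("pics/m2.png",c)
b=np.zeros((600,800,3),np.uint8); b[:350,:500]=a; cv2.imwrite("pics/m3.png",b[:350,:500])
E
```

```text
(no output)
```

View pics/m2.png

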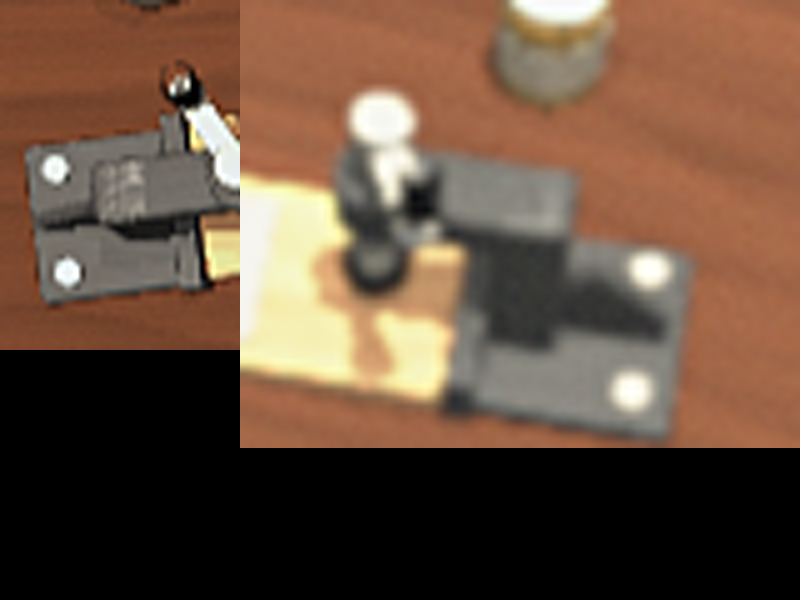

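View pics/m3.png

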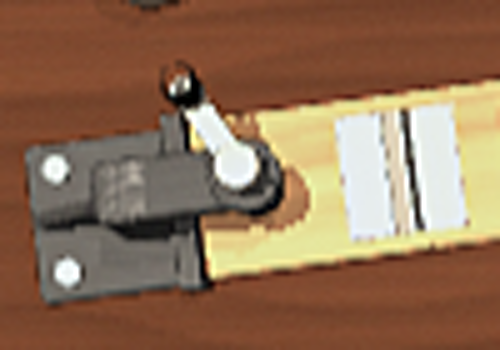

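The board is flush with the stop: its nose corner is at (209,281) and the stop end at (207,290) in the top crop, about 5 mm inset as it should be. Next I'll refine the knob height.

```bash
python3 - <<'E'
from fit import *
s8=lambda u,v:((u-240+.5)/8-.5+255,(v+.5)/8-.5+195)
t5=lambda u,v:((u+.5)/5-.5+175,(v+.5)/5-.5+145)
for bias in(0,.7):
    hub=[np.array(t5(238,166)),np.array(s8(383,117))+[-.4,bias]]
    print("hub",tri([T,S],hub).x, tri([T,S],hub).cost)
    k=[np.array(t5(183,84)),np.array(s8(430,170))+[-.4,bias]]
    print("ktop",tri([T,S],k).x, tri([T,S],k).cost)
def f(p,bias=.7):
    x,y,w,zk,a,bx,by,bz=p; P=lambda q:place((x,y,w),q)
    k=(.05*np.cos(a-w),.05*np.sin(a-w),zk+.021); b=np.array([-.4,bias])
    o=[(T,t5(238,166),P((0,0,zk-.016))),(S,s8(383,117)+b,P((0,0,zk-.016))),(T,t5(183,84),P(k)),
     (T,t5(55,168),P((bx,-by,bz))),(T,t5(67,271),P((bx,by,bz))),(S,s8(632,390)+b,P((bx,-by,bz))),(S,s8(650,269)+b,P((bx,by,bz)))]
    return np.concatenate([(proj(r,q)[0]-u) for r,u,q in o])
for b in(0,.7):
    s=least_squares(f,[.53,.12,1.67,.175,.56,.12,.035,.015],args=(b,)); p=s.x
    print(p.round(4),s.cost,"knob",p[:2]+.05*np.array([np.cos(p[4]),np.sin(p[4])]))
    k=[*(p[:2]+.05*np.array([np.cos(p[4]),np.sin(p[4])]))]
    for dz in(.021,-.021):
        q=proj(S,[*k,p[3]+dz])[0]-[-.4,b]; print((q-[255,195]+.5)*8-.5+[240,0])
E
```

```text
hub [0.53301415 0.11894839 0.16036492] 0.012351183291821893
ktop [0.57367343 0.14693472 0.18972878] 0.6215232533122109
hub [0.53350559 0.11925517 0.15683421] 0.017234235746113585
ktop [0.57427679 0.14730875 0.18647499] 0.5833357613667284
[0.5322 0.1185 1.6621 0.1744 0.5633 0.1256 0.0328 0.0221] 0.47150252611498267 knob [0.57445946 0.14518783]
[418.95837207 163.54896946]
[415.89378252 217.2621084 ]
[0.5327 0.1188 1.6625 0.171  0.5645 0.1259 0.0329 0.0182] 0.4912956547031094 knob [0.57498807 0.14557719]
[419.25986249 163.60698579]
[416.19334422 217.11186321]
```

Emit:
carry_out(
  targets=[0,12,44,0,0,0,12,44,0,0,0,12,44,0,0,0,12,44,0,0,0,12,44,0,0,0,12,44,0,0,0,11,43,0,0,0,0,0,0,0,0,0,0,0,0],
)

```text
t: 9.1
eef_pos: [0.5775, 0.1549, 0.2374]
tool_rot: [-0.001, -0.056, 0.998, -0.0]
contact_force: [-0.2, -0.4, -0.0]
gripper_width: 1.003
grasp_force: 0.0
```

Emit:
carry_out(
  targets=[0,-3,-9.5,0,0,0,0,0,-27,0,0,0,0,-25,0,0,0,0,-25,0,0,0,0,0,0],
)

```text
t: 9.6
eef_pos: [0.5724, 0.1396, 0.1585]
tool_rot: [-0.003, -0.052, 0.999, -0.001]
contact_force: [0.0, 0.2, -0.5]
gripper_width: 0.996
grasp_force: 0.0
```

```bash
python3 - <<'E'
from station import imaging
from h import *
d={n:imaging.read_camera(n) for n in("top","scene")}; pickle.dump(d,open("d3.pkl","wb"))
b=cv2.resize(d["scene"]["frame"][165:235,240:325,::-1],None,fx=8,fy=8,interpolation=cv2.INTER_CUBIC); cv2.imwrite("pics/m4.png",b)
E
```

```text
(no output)
```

View pics/m4.png

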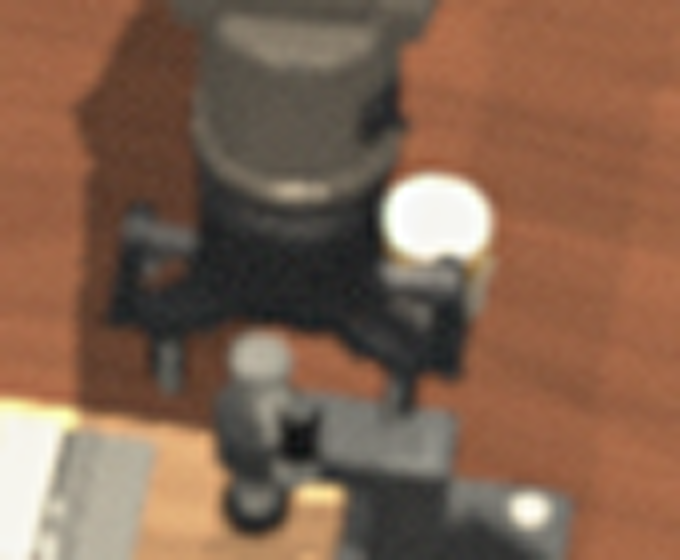

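The open fingers straddle the knob: tips at (168,385) and (400,405), black knob side at (300,435). I'll nudge to centre and pinch gently.

Emit:
carry_out(
  targets=[0,0,0,0,0,0,0,0,0,0],
)

```text
t: 9.9
eef_pos: [0.576, 0.1424, 0.1629]
tool_rot: [0.001, -0.053, 0.999, 0.0]
contact_force: [-0.7, -0.0, 0.2]
gripper_width: 1.001
grasp_force: 0.0
```

Emit:
carry_out(
  targets=[0,-1,3,-2.5,0,255,0,0,0,0,255,0,0,0,0,255,0,0,0,0,255,0,0,0,0,255,0,0,0,0,255,0,0,0,0,255,0,0,0,0,255,0,0,0,0],
  newtons=40,
)

```text
t: 10.8
eef_pos: [0.5743, 0.1462, 0.1592]
tool_rot: [0.0, -0.054, 0.999, 0.0]
contact_force: [-0.3, 3.8, 2.8]
gripper_width: 0.21
grasp_force: 39.1
```

```bash
cat > w.py <<'E'
import sys, numpy as np
a0,n,st=map(float,sys.argv[1:4])
a=np.radians(a0-st*np.arange(int(n)+1)); P=50*np.c_[np.cos(a),np.sin(a)]
q=np.diff(np.round(P,1),axis=0)
print(", ".join(f"255, {x:.1f}, {y:.1f}, {-16*st/360:.2f}, 0" for x,y in q)); print("axis+",P[-1].round(1))
E
python3 w.py 33.4 14 12
```

```text
255, 4.9, -9.3, -0.53, 0, 255, 2.7, -10.0, -0.53, 0, 255, 0.6, -10.5, -0.53, 0, 255, -1.5, -10.3, -0.53, 0, 255, -3.7, -9.8, -0.53, 0, 255, -5.6, -8.8, -0.53, 0, 255, -7.4, -7.4, -0.53, 0, 255, -8.7, -5.8, -0.53, 0, 255, -9.7, -3.8, -0.53, 0, 255, -10.3, -1.7, -0.53, 0, 255, -10.5, 0.5, -0.53, 0, 255, -10.1, 2.6, -0.53, 0, 255, -9.3, 4.7, -0.53, 0, 255, -8.2, 6.5, -0.53, 0
axis+ [-35.1 -35.6]
```

Emit:
carry_out(
  targets=[255,4.9,-9.3,-0.53,0,255,2.7,-10,-0.53,0,255,0.6,-10.5,-0.53,0,255,-1.5,-10.3,-0.53,0,255,-3.7,-9.8,-0.53,0,255,-5.6,-8.8,-0.53,0,255,-7.4,-7.4,-0.53,0],
)

```text
t: 11.5
eef_pos: [0.5639, 0.0819, 0.1555]
tool_rot: [0.0, -0.054, 0.999, 0.002]
contact_force: [-1.4, 9.9, 4.6]
gripper_width: 0.216
grasp_force: 39.4
```

Emit:
carry_out(
  targets=[255,-9.7,-4.5,0,0,255,-9.7,-3.8,0,0,255,-10.3,-1.7,-0.53,0,255,-10.5,0.5,-0.53,0,255,-10.1,2.6,-0.53,0,255,-9.3,4.7,-0.53,0,255,-8.2,6.5,-0.53,0],
)

```text
t: 12.2
eef_pos: [0.4977, 0.0832, 0.1521]
tool_rot: [0.002, -0.053, 0.999, -0.0]
contact_force: [9.1, 2.0, -11.1]
gripper_width: 0.212
grasp_force: 39.3
```

```bash
python3 w.py -134.6 20 10; cat > f.py <<'E'
import numpy as np
from station import bot
o=bot.get_obs(); p=o["eef_pos"]; f=np.array(o["contact_force"]); c=np.array([.5317,.1201])
d=np.array(p[:2])-c; r=np.hypot(*d); u=d/r; t=np.array([u[1],-u[0]])
print("t",o["t"],"ang",np.degrees(np.arctan2(d[1],d[0])).round(1),"r",r.round(4),"z",p[2],"push",-(f[:2]@t).round(2),"rad",(f[:2]@u).round(2),"fz",f[2].round(2))
E
python3 f.py
```

```text
255, -5.7, 6.6, -0.44, 0, 255, -4.4, 7.6, -0.44, 0, 255, -3.0, 8.1, -0.44, 0, 255, -1.6, 8.6, -0.44, 0, 255, 0.0, 8.7, -0.44, 0, 255, 1.4, 8.6, -0.44, 0, 255, 2.9, 8.2, -0.44, 0, 255, 4.3, 7.6, -0.44, 0, 255, 5.6, 6.7, -0.44, 0, 255, 6.6, 5.7, -0.44, 0, 255, 7.6, 4.4, -0.44, 0, 255, 8.1, 3.0, -0.44, 0, 255, 8.6, 1.6, -0.44, 0, 255, 8.7, 0.0, -0.44, 0, 255, 8.6, -1.4, -0.44, 0, 255, 8.2, -2.9, -0.44, 0, 255, 7.6, -4.3, -0.44, 0, 255, 6.7, -5.6, -0.44, 0, 255, 5.7, -6.6, -0.44, 0, 255, 4.4, -7.6, -0.44, 0
axis+ [45.2 21.4]
t 12.2 ang -132.7 r 0.0502 z 0.1520904656920079 push 5.31 rad -7.67 fz -11.14
```

Emit:
carry_out(
  targets=[255,-5.7,6.6,-0.9,0,255,-4.4,7.6,-0.9,0,255,-3,8.1,-0.44,0,255,-1.6,8.6,-0.44,0],
)

```text
t: 12.6
eef_pos: [0.4822, 0.112, 0.1502]
tool_rot: [0.0, -0.052, 0.999, -0.001]
contact_force: [0.7, -5.2, 5.5]
gripper_width: 0.211
grasp_force: 40.8
```

```bash
python3 f.py
```

```text
t 12.6 ang -170.7 r 0.0501 z 0.1501526809416988 push 5.28 rad 0.2 fz 5.54
```

Emit:
carry_out(
  targets=[255,0,8.7,-0.44,0,255,1.4,8.6,-0.44,0,255,2.9,8.2,-0.44,0],
)

```text
t: 12.9
eef_pos: [0.4848, 0.1381, 0.1487]
tool_rot: [-0.001, -0.053, 0.999, -0.001]
contact_force: [-5.7, -3.3, 9.5]
gripper_width: 0.212
grasp_force: 41.2
```

```bash
python3 f.py
```

```text
t 12.9 ang 159.0 r 0.0502 z 0.14870878495685608 push 5.09 rad 4.17 fz 9.5
```

Emit:
carry_out(
  targets=[255,4.3,7.6,0,0,255,5.6,6.7,-0.1,0,255,6.6,5.7,-0.4,0],
)

```text
t: 13.2
eef_pos: [0.5002, 0.1593, 0.1475]
tool_rot: [-0.003, -0.053, 0.999, -0.001]
contact_force: [-6.3, -0.7, 6.3]
gripper_width: 0.214
grasp_force: 40.9
```

```bash
python3 f.py
```

```text
t 13.2 ang 128.8 r 0.0503 z 0.1474784977969073 push 5.33 rad 3.4 fz 6.26
```

Emit:
carry_out(
  targets=[255,7.6,4.4,-0.4,0,255,8.1,3,-0.4,0],
)

```text
t: 13.4
eef_pos: [0.5159, 0.1678, 0.1466]
tool_rot: [-0.002, -0.054, 0.999, -0.0]
contact_force: [-5.6, 2.8, 3.8]
gripper_width: 0.211
grasp_force: 40.8
```

```bash
python3 f.py
```

```text
t 13.4 ang 108.3 r 0.0503 z 0.14658799868295677 push 4.42 rad 4.37 fz 3.77
```

Emit:
carry_out(
  targets=[255,8.6,1.6,-0.4,0,255,8.7,0,-0.4,0,255,8.6,-1.4,-0.4,0],
)

```text
t: 13.7
eef_pos: [0.5424, 0.1691, 0.1453]
tool_rot: [-0.002, -0.054, 0.999, 0.001]
contact_force: [-4.0, 4.2, 1.6]
gripper_width: 0.214
grasp_force: 40.5
```

```bash
python3 f.py; python3 w.py 55.4 20 10
```

```text
t 13.7 ang 77.7 r 0.0501 z 0.14532571385424004 push 4.78 rad 3.22 fz 1.61
255, 6.7, -5.6, -0.44, 0, 255, 5.7, -6.6, -0.44, 0, 255, 4.4, -7.6, -0.44, 0, 255, 3.0, -8.1, -0.44, 0, 255, 1.6, -8.6, -0.44, 0, 255, 0.0, -8.7, -0.44, 0, 255, -1.4, -8.6, -0.44, 0, 255, -2.9, -8.2, -0.44, 0, 255, -4.3, -7.6, -0.44, 0, 255, -5.6, -6.7, -0.44, 0, 255, -6.6, -5.7, -0.44, 0, 255, -7.6, -4.4, -0.44, 0, 255, -8.1, -3.0, -0.44, 0, 255, -8.6, -1.6, -0.44, 0, 255, -8.7, 0.0, -0.44, 0, 255, -8.6, 1.4, -0.44, 0, 255, -8.2, 2.9, -0.44, 0, 255, -7.6, 4.3, -0.44, 0, 255, -6.7, 5.6, -0.44, 0, 255, -5.7, 6.6, -0.44, 0
axis+ [-40.8 -29. ]
```

Emit:
carry_out(
  targets=[255,8.2,-2.9,-0.44,0,255,7.6,-4.3,-0.44,0],
)

```text
t: 13.9
eef_pos: [0.5587, 0.1622, 0.1444]
tool_rot: [-0.001, -0.055, 0.999, 0.001]
contact_force: [-2.2, 6.4, -0.2]
gripper_width: 0.211
grasp_force: 40.4
```

```bash
python3 f.py
```

```text
t 13.9 ang 57.4 r 0.05 z 0.1444074909537999 push 5.28 rad 4.19 fz -0.19
```

Emit:
carry_out(
  targets=[255,6.7,-5.6,-0.44,0,255,5.7,-6.6,-0.44,0],
)

```text
t: 14.1
eef_pos: [0.5715, 0.1503, 0.1435]
tool_rot: [-0.001, -0.055, 0.999, 0.001]
contact_force: [-2.2, 6.4, -0.8]
gripper_width: 0.211
grasp_force: 40.4
```

```bash
python3 f.py
```

```text
t 14.1 ang 37.2 r 0.0499 z 0.14354307491851992 push 6.43 rad 2.07 fz -0.83
```

Emit:
carry_out(
  targets=[255,4.4,-7.6,-0.44,0,255,3,-8.1,-0.44,0],
)

```text
t: 14.3
eef_pos: [0.5793, 0.1349, 0.1427]
tool_rot: [-0.0, -0.055, 0.999, 0.001]
contact_force: [-0.3, 8.1, -1.4]
gripper_width: 0.209
grasp_force: 40.3
```

```bash
python3 f.py
```

```text
t 14.3 ang 17.3 r 0.0498 z 0.14274675511414975 push 7.78 rad 2.15 fz -1.44
```

Emit:
carry_out(
  targets=[255,1,-4.3,-0.2,0],
)

```text
t: 14.4
eef_pos: [0.5805, 0.1299, 0.1425]
tool_rot: [-0.0, -0.054, 0.999, 0.001]
contact_force: [0.4, 8.0, -3.2]
gripper_width: 0.213
grasp_force: 40.1
```

```bash
python3 f.py
```

```text
t 14.4 ang 11.4 r 0.0498 z 0.1424888642942563 push 7.75 rad 1.97 fz -3.18
```

Emit:
carry_out(
  targets=[255,0,0,0,0,255,0,0,0,0],
)

```text
t: 14.6
eef_pos: [0.5806, 0.1293, 0.1425]
tool_rot: [-0.0, -0.054, 0.999, 0.0]
contact_force: [2.1, 5.1, -3.9]
gripper_width: 0.209
grasp_force: 40.0
```

```bash
python3 f.py
```

```text
t 14.6 ang 10.7 r 0.0497 z 0.14246183096297954 push 4.61 rad 2.97 fz -3.86
```

Emit:
carry_out(
  targets=[0,0,0,0,0,0,0,0,0,0,0,0,0,0,0,0,0,0,0,0,0,0,0,0,0,0,0,0,0,0,0,0,0,30,0,0,0,0,40,0,0,0,0,40,0,0,-15,-40,10,0,0,-15,-45,0,0,0,-15,-45,0,0,0,-15,-45,0,0,0,0,0,0,0,0,0,0,0,0,0,0,0,0,0],
)

```text
t: 16.2
eef_pos: [0.521, -0.0454, 0.2632]
tool_rot: [0.0, -0.054, 0.999, 0.0]
contact_force: [0.7, 0.2, -0.9]
gripper_width: 0.998
grasp_force: 0.0
```

```bash
python3 - <<'E'
from station import imaging
from h import *
d={n:imaging.read_camera(n) for n in("top","scene")}; pickle.dump(d,open("d4.pkl","wb"))
a=cv2.resize(d["top"]["frame"][145:215,175:335,::-1],(800,350),interpolation=cv2.INTER_CUBIC)
b=cv2.resize(d["scene"]["frame"][195:245,215:325,::-1],None,fx=5,fy=5,interpolation=cv2.INTER_CUBIC)
c=np.zeros((600,800,3),np.uint8); c[:350]=a; c[350:,:550]=b; cv2.imwrite("pics/m5.png",c)
E
```

```text
(no output)
```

View pics/m5.png

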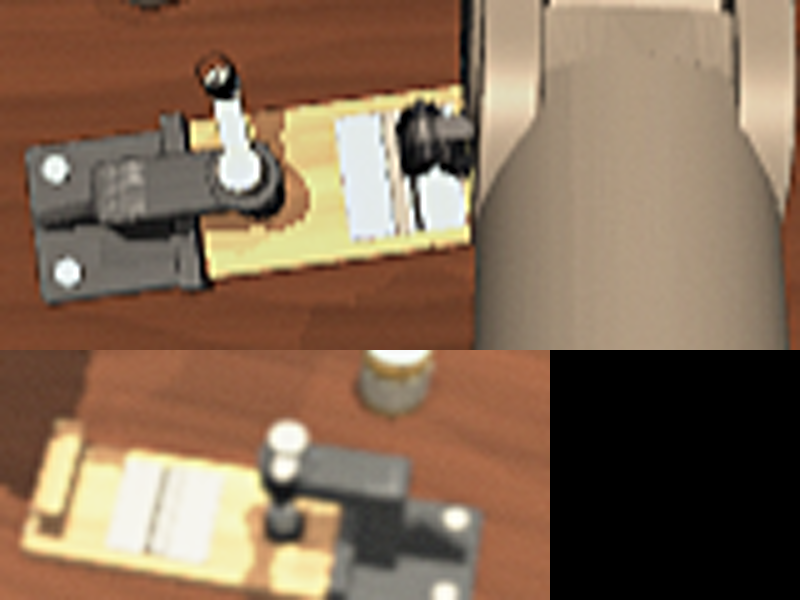

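The board's nose corner (209,279) is still flush with the stop. The knob (218,75) is where I left it, and the gripper is clear.

```bash
python3 -c "
from station import bot
print(bot.hand_in())"
```

```text
the job is handed in; nothing more can be done
None
```

I handed the job in at about 16 s of the 72 s allowed: the board is home against the stop, looks square and centred, and is clamped at an estimated 50 to 55 N (from the crank's stiffening, not measured directly), with the gripper clear; the hand-in returned no verdict.

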